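# Load the reference disc onto the blue measuring stand

## Task

The flat aluminium disc lies loose on the red fork of the lifter. Pick up the lifter by its upright black grip and carry the disc, balanced on the level fork, to the measuring stand with the blue foot; lower the fork around the stand's post so that the disc is left lying centred on the post and the lifter stands upright on the worktop, then let go. Do not touch the disc with the gripper or let it tilt, and leave the yellow-footed stand, the small steel disc, the grease tin and the ink pad undisturbed.

Things in the scene. Friction and masses are not known exactly. Their poses are not given: they have to be found in the camera images.
- lifter: Hand lifter, 0.5 kg, standing on a dark steel foot plate (x -45 to +30 mm, y -35 to +35 mm, 10 mm thick). Origin: on its underside, directly below the grip; z up, x along the fork. A flat red-painted fork 5 mm thick and 78 mm wide, its top face 45 mm above the underside, runs level from the grip in +x: solid from x = -15 to +50 mm, then two tines, each 12 mm wide, to x = 134 mm, with an open slot 54 mm wide between them (x = 50 to 134 mm).
- lifter_grip (a point): Centre to grasp on the lifter's upright black grip, 105 mm above the lifter's underside, straight above the lifter's origin; same axes as the lifter. The grip is 24 mm thick along x (the fork direction) and 30 mm wide along y, and runs from 45 to 135 mm above the underside. Flat faces on all sides; held with the fingers closing along x (one finger on the fork side, one on the back) the fork is best kept from pitching.
- disc: Loose flat aluminium disc, 80 mm in diameter, 6 mm thick, 0.09 kg, lying on the two tines, its centre about 85 mm along +x from the lifter's origin and over the slot. Origin: centre of its underside; z up.
- blue_stand: Fixed measuring stand with a round BLUE foot, 64 mm in diameter and 10 mm thick; on it a collar 28 mm in diameter up to 18 mm height, and a steel post 16 mm in diameter with a flat dark head 30 mm in diameter and 8 mm thick; overall height 70 mm. Origin: centre of its underside.
- blue_stand_top (a point): Centre of the flat top of the blue stand's post, 70 mm above the worktop: the disc's underside shall lie here, centred. The head (30 mm) passes through the fork's slot (54 mm); with the disc lying there and the lifter standing on the worktop, the fork is 25 mm below the disc.
- yellow_stand: The same stand with a YELLOW foot: not the target; leave it free. Origin: centre of its underside.
- steel_disc: Bystander: small loose dull steel disc, 35 mm in diameter, 8 mm thick, lying on the worktop. Origin: centre of its underside.
- grease_tin: Bystander: loose tin with a red lid, 55 mm in diameter, 50 mm tall. Origin: centre of its underside.
- ink_pad: Bystander: loose flat ink pad, grey lid and black base, 71 x 95 x 19 mm. Origin: centre of its underside.
There are look-alikes about, which are no part of the job. There is more than one size of the disc; the job needs the smaller.

How it is judged:
By the outcome, as a careful person would: the job done as asked, in the order asked, and still so for the second after the job is handed in, with the robot touching nothing.
It also fails if it takes over 45 s, if anything falls off the work surface, if the arm or the gripper's body presses on something with over 40 N, if the wrist force passes 120 N, or if a joint passes its speed limit or range.

## Robot

A 7-joint arm with a two-finger parallel gripper is mounted at the origin on a cart in front of the work surface, level with it; the furniture and walls round the work are solid. World frame = base frame: x ahead of the robot, y to its left, z up, the work surface at z = 0. Lengths are in m, angles in rad, forces in N, time in s.
With the tool pointing down it reaches from about 0.425 to 0.925 m from the base axis. Payload 6.8 kg.
Tool frame: the origin (TCP) lies at the very end of the fingers, on their centre line; the grasp point (between the pads) lies 19 mm behind it (hold_point_z is the distance from the TCP to the grasp point, in m); y points along the fingers, x is the direction in which the jaws open and shut, and the axes are right-handed (so a half turn about y gives the same grasp; the last joint's range is limited). The gripper opens to 85 mm and grips with 20 to 120 N. Pads are 22 mm wide; open, the fingers measure 114 mm over their backs; the gripper's body (76 mm by 85 mm) begins 54 mm behind the grasp point. The pads swing forward as they close: fully open they stand 13 mm farther back than shut.
Start: joints at [1.169, 0.477, 0.022, 1.555, -0.011, 1.109, -0.083], TCP at [0.195, -0.646, 0.231] pointing down, gripper open.
Joint ranges: [-2.96, 2.96], [-0.34, 2.1], [-1.41, 1.46], [0.24, 2.44], [-1.37, 4.51], [0.17, 1.92], [-2.96, 2.96]. Speed limits (rad/s): [2.39, 2.39, 3.14, 3.14, 3.14, 3.14, 3.14].

## Interface

Orientations are given as a unit quaternion [x, y, z, w].
In Python, from cell import * gives the robot as it stands. The module is installed in compiled form; this text tells all that it offers.
- The arm moves only by the shell command python3 -m creep 'ROWS' [FORCE]. ROWS is a JSON object of lists of equal length, an entry for each row: "translation": the shift along the tool's x, y, z in mm, a list of three; "rotation": the turn, a rotation vector about the tool's x, y, z in degrees, a list of three; "grip": the opening, from 0 (shut) to 1 (fully open). A call has 1 to 5 rows; each row is the pose to reach, as a shift and turn from the pose commanded when the call began, along the tool's axes at that moment; what a row does not reach only later rows make up. A row lasts 1/8 s, in which the tool goes at most 62.5 mm and 10.7 degrees, less where a joint would pass 70% of its speed; a pose out of reach is approached as far as the arm can. A call with a gripper value outside its range is refused whole. The fingers move at their own pace and stop on an object; FORCE is the grip in N (left out, the last holds). Time passes only in rows, so rows that repeat a pose let the fingers close. It gives the time, the measured TCP pose, the force and the opening at its end, in the units of the state.
- sense(): the state, without advancing time (a new reading comes with each control period).
- capture(name): name is "side" or "top"; returns the picture (384x512x3 uint8, blue, green, red); there is no depth.
- camera_model(name): a dict with "camera_matrix" (3x3 intrinsics, pixels), "k1" (the pictures are not rectified: a ray, as slopes to the right and down, at radius r is drawn at 1 + k1 r^2 times it, then the intrinsics apply), "R" (3x3) and "t" (3): a world point X has camera coordinates R X + t. Camera axes: x right, y down, z forward; pixel columns grow to the right and rows downward; lengths in m; the calibration is good to about 2 mm. A picture is of the moment at which its call begins. camera_model takes no time and is no camera call.
- hand_in(): hands the job in, once; it reports no verdict.
The state is a dict: "time_s": time; "joints": joint angles; "dq": joint speeds; "joint_efforts": joint torques, N m; "tool_pos": TCP position; "eef_rot": TCP orientation; "ft_force": force on the tool from outside, world axes, zero at the start; "moment": the same for the moment, N m; "opening": finger opening in m.
Only numpy, scipy, OpenCV 4.12 (cv2) and the standard library are available. Lean on these libraries where they do the work, as an engineer would, in place of code of your own. Each camera call takes 0.05 s, during which the arm holds its last target.

## Working session

There is one attempt and no reset: what is moved stays moved. The work goes in short steps, Python scripts to look and compute and a shell command to move; the robot and the scene stay as the last step left them, time stands still between calls to the robot, and variables do not carry over. Pictures are saved under pics/ and viewed, and the job is handed in when it is done.

```bash
ls; mkdir -p pics; python3 - <<'E'
from cell import *
import cv2
for n in ("side","top"):
    im=capture(n); cv2.imwrite(f"pics/{n}0.png",im)
    m=camera_model(n); print(n,m)
print(sense())
E
```

```text
pics
side {'camera_matrix': array([[473.21723615,   0.        , 249.7561811 ],
       [  0.        , 473.21723615, 188.40149719],
       [  0.        ,   0.        ,   1.        ]]), 'k1': 0.03310833200048009, 'R': array([[-0.84098412, -0.54095525, -0.01063567],
       [-0.26363351,  0.42685941, -0.86503666],
       [ 0.47248606, -0.72467817, -0.50159592]]), 't': array([0.50622805, 0.1841683 , 0.95810878])}
top {'camera_matrix': array([[456.88340246,   0.        , 258.10207739],
       [  0.        , 456.88340246, 195.15635294],
       [  0.        ,   0.        ,   1.        ]]), 'k1': -0.14029217975328878, 'R': array([[ 0.02542527, -0.99967259, -0.00287584],
       [-0.9961939 , -0.02509666, -0.08347376],
       [ 0.08337426,  0.00498724, -0.99650583]]), 't': array([0.0984429 , 0.54040199, 1.31689602])}
{'time_s': 0.1, 'joints': array([ 1.16888315,  0.47769768,  0.02231509,  1.55636682, -0.01152792,
        1.10929023, -0.08312406]), 'dq': array([ 0.00221733, -0.00017284,  0.00269632, -0.00484812,  0.00013787,
        0.00049537,  0.000968  ]), 'joint_efforts': array([ 4.90635139e-03, -5.97755992e+01,  1.61393467e+00, -2.81950861e+01,
        1.28806583e-02,  5.03726013e-03, -5.71667010e-05]), 'tool_pos': array([ 0.19533949, -0.645553  ,  0.23042963]), 'eef_rot': array([-0.56748398,  0.42190323, -0.42094191,  0.56812632]), 'ft_force': array([0.68205938, 0.40306677, 0.52685987]), 'moment': array([-0.09072588,  0.01789909, -0.02472153]), 'opening': 0.08524860073361609}
```

View pics/side0.png

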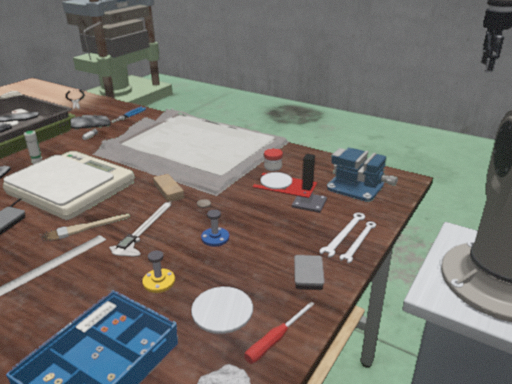

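View pics/top0.png

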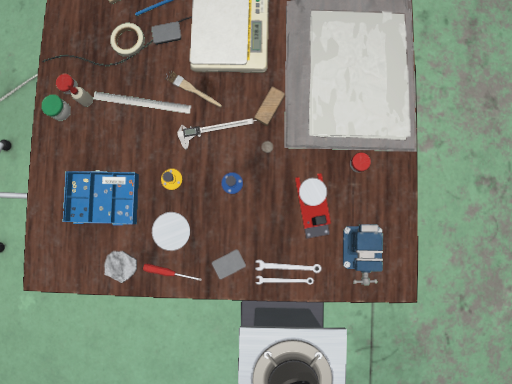

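```bash
python3 - <<'E'
from cell import *
from scipy.spatial.transform import Rotation as R
print(R.from_quat(sense()["eef_rot"]).as_matrix())
E
```

```text
[[ 2.89611158e-01 -5.50291203e-04  9.57144229e-01]
 [-9.57142994e-01  1.53969621e-03  2.89611669e-01]
 [-1.63308209e-03 -9.99998663e-01 -8.07941675e-05]]
```

The side view shows the lifter with its black grip at about (308,172) and the disc at (276,181). The grease tin is at (273,157), the blue stand at (214,228), the yellow stand at (158,272) and the ink pad at (308,270). In the top view the fork runs from (315,230) up to (308,180), the disc is at (313,192) and the blue foot at (232,184).

```bash
cat > h.py <<'E'
from cell import *
import cv2, numpy as np
def ray(n,uv):
    m=camera_model(n); K=m["camera_matrix"]; d=np.array([m["k1"],0,0,0,0.])
    p=cv2.undistortPoints(np.array(uv,float).reshape(-1,1,2),K,d).reshape(-1,2)
    R=m["R"]; c=-R.T@m["t"]
    return c,np.c_[p,np.ones(len(p))]@R
def onz(n,uv,z):
    c,d=ray(n,uv); return c+d*((z-c[2])/d[:,2])[:,None]
def two(a,b):
    c1,d1=ray("side",[a]); c2,d2=ray("top",[b]); d1=d1[0]/np.linalg.norm(d1);d2=d2[0]/np.linalg.norm(d2)
    P=[np.eye(3)-np.outer(d,d) for d in(d1,d2)]
    X=np.linalg.solve(P[0]+P[1],P[0]@c1+P[1]@c2)
    return X,np.linalg.norm(P[0]@(X-c1))*2
def proj(n,X):
    m=camera_model(n); r,_=cv2.Rodrigues(m["R"])
    return cv2.projectPoints(np.array(X,float).reshape(-1,3),r,m["t"],m["camera_matrix"],np.array([m["k1"],0,0,0,0.]))[0].reshape(-1,2)
E
python3 - <<'E'
from h import *
def crop(f,x,y,w,h,s,o):
    im=cv2.imread(f)[y:y+h,x:x+w]; cv2.imwrite(o,cv2.resize(im,None,fx=s,fy=s,interpolation=cv2.INTER_CUBIC))
crop("pics/top0.png",285,145,110,140,4,"pics/c1.png")
crop("pics/side0.png",240,140,100,75,8,"pics/c2.png")
crop("pics/top0.png",150,160,100,40,8,"pics/c3.png")
crop("pics/side0.png",130,195,110,100,6,"pics/c4.png")
E
```

```text
(no output)
```

View pics/c1.png

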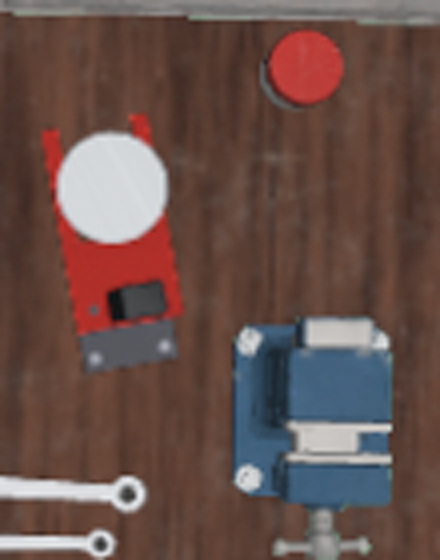

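View pics/c2.png

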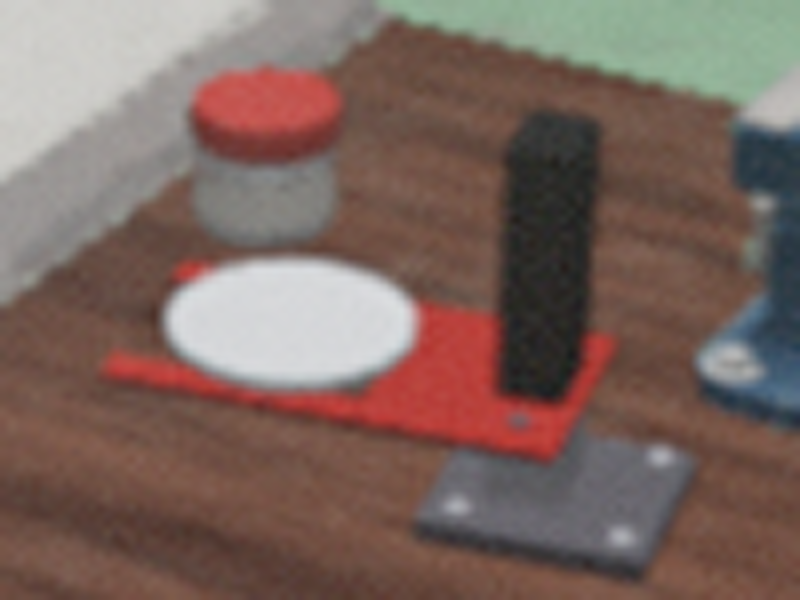

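View pics/c3.png

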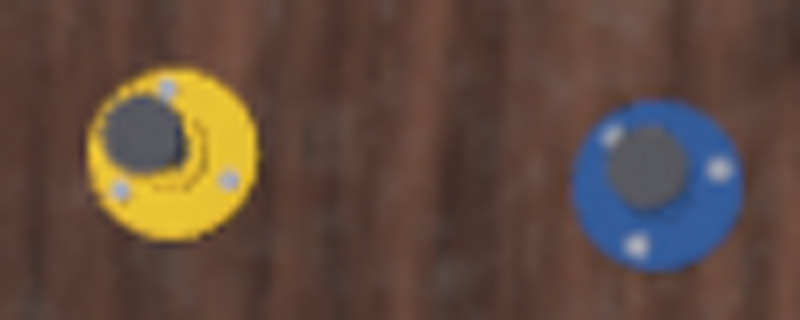

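View pics/c4.png

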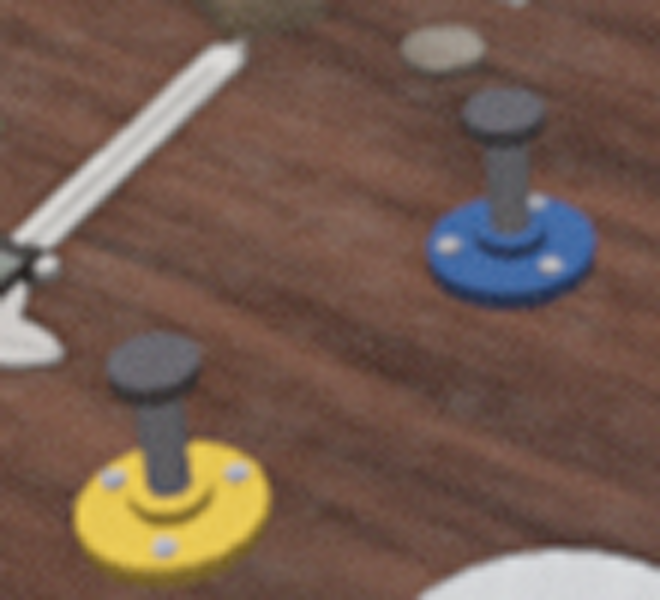

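Crops: the disc lies over the tines with its centre at about (313,192) in the top view. The grip top is at about (320,220), the blue head at (231,181) and the blue foot at (232,183).

```bash
cat > meas.py <<'E'
from h import *
def hsv(im): return cv2.cvtColor(im,cv2.COLOR_BGR2HSV)
def blob(mask,roi):
    m=np.zeros_like(mask);x,y,w,h=roi;m[y:y+h,x:x+w]=mask[y:y+h,x:x+w]
    cs,_=cv2.findContours(m,cv2.RETR_EXTERNAL,cv2.CHAIN_APPROX_NONE)
    return max(cs,key=cv2.contourArea)
E
python3 - <<'E'
from meas import *
T=cv2.imread("pics/top0.png");S=cv2.imread("pics/side0.png");hT=hsv(T);hS=hsv(S)
def ell(c): 
    h=cv2.convexHull(c); return cv2.fitEllipse(h)[0]
def rep(n,c,z,name):
    p=ell(c); print(name,n,np.round(p,1),np.round(onz(n,[p],z)[0]*1e3,1))
white=lambda h:cv2.inRange(h,(0,0,150),(180,50,255))
blue=lambda h:cv2.inRange(h,(100,120,60),(125,255,255))
yel=lambda h:cv2.inRange(h,(18,120,100),(35,255,255))
red=lambda h:cv2.inRange(h,(0,180,90),(6,255,255))|cv2.inRange(h,(172,180,90),(180,255,255))
rep("top",blob(white(hT),(296,170,36,40)),.051,"disc"); rep("side",blob(white(hS),(258,168,38,24)),.049,"disc")
rep("top",blob(blue(hT),(215,165,40,40)),.009,"bluefoot"); rep("side",blob(blue(hS),(195,222,40,26)),.008,"bluefoot")
rep("top",blob(yel(hT),(155,160,35,40)),.009,"yelfoot"); rep("side",blob(yel(hS),(135,260,45,40)),.008,"yelfoot")
dark=lambda h:cv2.inRange(h,(0,0,60),(180,70,125))
c=blob(cv2.inRange(hT,(0,0,50),(180,80,135)),(224,173,15,15)); rep("top",c,.070,"head"); print(cv2.contourArea(c))
c=blob(cv2.inRange(hS,(0,0,30),(180,90,130)),(205,207,18,13)); rep("side",c,.066,"head")
# fork
r=red(hT); c=blob(r,(290,170,50,65)); np.set_printoptions(suppress=True)
print("fork rect",cv2.minAreaRect(c)); P=onz("top",c.reshape(-1,2),.045); rc=cv2.minAreaRect((P[:,:2]*1e3).astype(np.float32)); print(rc,cv2.boxPoints(rc))
c=blob(red(hS),(250,168,70,35)); P=onz("side",c.reshape(-1,2),.045); rc=cv2.minAreaRect((P[:,:2]*1e3).astype(np.float32)); print(rc,cv2.boxPoints(rc))
c=blob(cv2.inRange(hT,(0,0,0),(180,255,50)),(308,208,22,22)); print("dark grip",cv2.minAreaRect(c),cv2.contourArea(c))
# grease tin lid
c=blob(cv2.inRange(hT,(0,120,90),(8,255,255))|cv2.inRange(hT,(170,120,90),(180,255,255)),(348,148,28,28)); rep("top",c,.05,"tin")
E
```

```text
disc top [312.5 191.5] [550.  -44.2  51. ]
disc side [275.9 179.7] [550.  -45.4  49. ]
bluefoot top [231.8 182.8] [573.7 191.3   9. ]
bluefoot side [214.8 236.1] [572.3 193.8   8. ]
yelfoot top [171.1 178.7] [581.6 373.3   9. ]
yelfoot side [158.3 280. ] [579.6 375.2   8. ]
head top [230.4 180.5] [573.6 191.5  70. ]
64.5
head side [212.8 213.4] [577.2 190.1  66. ]
fork rect ((314.17596435546875, 209.96800231933594), (30.947185516357422, 26.29616355895996), 79.69515228271484)
((497.1634216308594, -50.61317443847656), (88.5942153930664, 76.2717056274414), 11.19452953338623) [[446.30542  -21.802774]
 [461.11285  -96.623314]
 [548.0214   -79.42358 ]
 [533.214     -4.603035]]
((451.65228271484375, -23.246746063232422), (0.0, 0.0), 0.0) [[451.65228  -23.246746]
 [451.65228  -23.246746]
 [451.65228  -23.246746]
 [451.65228  -23.246746]]
dark grip ((313.5, 220.5), (7.0, 3.0), 90.0) 14.0
tin top [361.  161.3] [ 642. -185.   50.]
```

```bash
python3 - <<'E'
from meas import *
for n,f,roi in(("top","pics/top0.png",(290,170,50,65)),("side","pics/side0.png",(250,171,70,35))):
    h=hsv(cv2.imread(f)); 
    m=cv2.inRange(h,(0,150,80),(8,255,255))|cv2.inRange(h,(170,150,80),(180,255,255))
    x,y,w,hh=roi; ys,xs=np.nonzero(m[y:y+hh,x:x+w]); p=np.c_[xs+x,ys+y]
    P=onz(n,p,.045)[:,:2]*1e3; rc=cv2.minAreaRect(P.astype(np.float32)); print(n,rc);print(cv2.boxPoints(rc))
    # edge fits: for yaw from long sides: bin along u
    th=np.deg2rad(11.); u=np.array([np.cos(th),np.sin(th)]);v=np.array([-u[1],u[0]])
    a=P@u;b=P@v
    for s in(1,-1):
        q=[]
        for k in np.arange(a.min(),a.max(),4):
            i=(a>=k)&(a<k+4)
            if i.sum(): j=np.argmax(s*b[i]); q.append((a[i][j],b[i][j]))
        q=np.array(q); l=cv2.fitLine(q.astype(np.float32),cv2.DIST_HUBER,0,.01,.01).ravel(); print("side",s,"yaw",11+np.degrees(np.arctan(l[1]/l[0])),l[2:])
E
```

```text
top ((525.2542724609375, -45.310142517089844), (148.988525390625, 80.2538833618164), 11.405987739562988)
[[444.29575  -20.707653]
 [460.16672  -99.37657 ]
 [606.21277  -69.91263 ]
 [590.3418     8.756287]]
side 1 yaw 11.2955675 [ 509.14798 -106.02419]
side -1 yaw 51.434654 [ 497.60916 -155.94626]
side ((522.0914306640625, -41.81915283203125), (150.00917053222656, 81.42965698242188), 12.15424919128418)
[[440.19586  -17.808762]
 [457.3404   -97.41312 ]
 [603.987    -65.829544]
 [586.84247   13.774811]]
side 1 yaw 11.094499 [ 505.32556 -103.39271]
side -1 yaw 43.08662 [ 489.33636 -146.49481]
```

```bash
python3 - <<'E'
from h import *
print(onz("top",[(322.5,219.6)],.135)*1e3, onz("side",[(309.2,156.8)],.135)*1e3)
print(two((309.2,156.8),(322.5,219.6)))
th=np.deg2rad(11.3);u=np.array([np.cos(th),np.sin(th)]);v=np.array([-u[1],u[0]]);o=np.array([.4667,-.0565])
pts=[np.r_[o+u*a+v*b,.135] for a,b in((-.012,-.015),(.012,-.015),(.012,.015),(-.012,.015))]+[np.r_[o+u*a+v*b,.045] for a,b in((-.015,-.039),(.134,-.039),(.134,.039),(-.015,.039))]+[np.r_[o+u*a+v*b,.01] for a,b in((-.045,-.035),(-.045,.035))]
for n,(x,y,w,h,s) in(("top",(285,145,110,140,4)),("side",(240,140,100,75,8))):
    im=cv2.imread(f"pics/{n}0.png")[y:y+h,x:x+w]; im=cv2.resize(im,None,fx=s,fy=s)
    for p in proj(n,pts): cv2.circle(im,tuple(int(round(q)) for q in (p-(x,y)+.5)*s),3,(0,255,0),-1)
    cv2.imwrite(f"pics/ov_{n}.png",im)
h=cv2.cvtColor(cv2.imread("pics/top0.png"),cv2.COLOR_BGR2HSV)
print("inkpad",onz("top",[(228.5,263.5),(212,264),(243,262),(232,250),(220,279)],.019)*1e3)
E
```

```text
[[466.9508883  -62.74622204 135.        ]] [[462.30428715 -51.53910602 135.        ]]
(array([ 0.46748874, -0.06346238,  0.12863159]), np.float64(0.000723509752023367))
inkpad [[336.00289563 193.29289238  19.        ]
 [333.14364469 241.45991421  19.        ]
 [341.53157177 151.13077659  19.        ]
 [375.54973819 184.18169172  19.        ]
 [290.23947977 216.83134361  19.        ]]
```

View pics/ov_top.png

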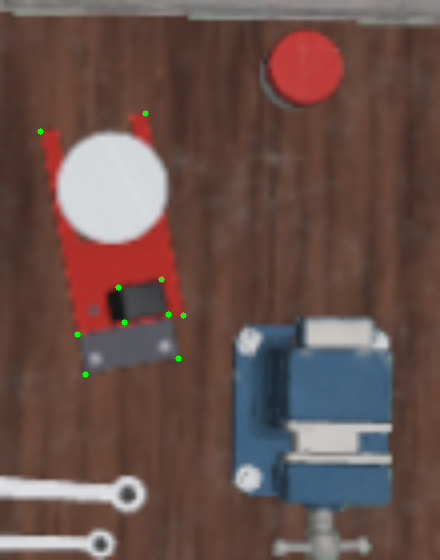

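View pics/ov_side.png

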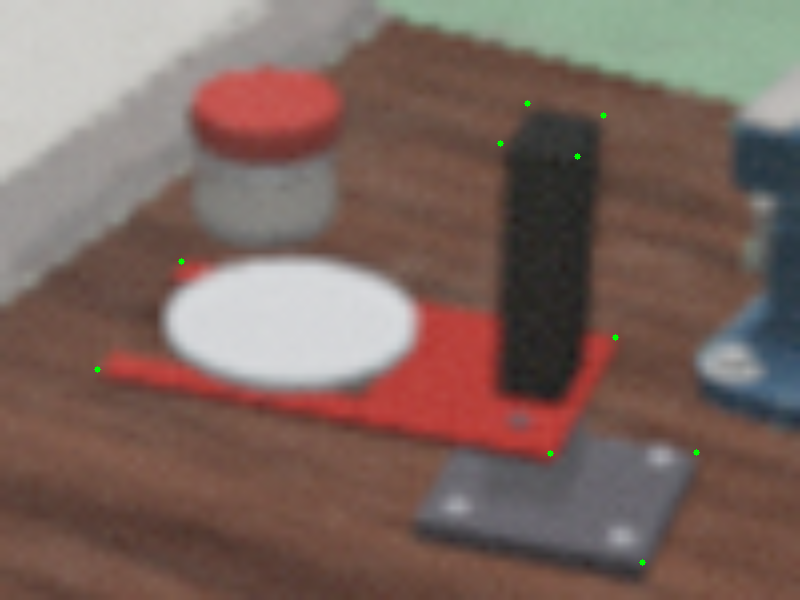

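The projected outline fits to within about 1–2 px. I'll shift the grip estimate to (0.466, -0.0585) with yaw 11.3°, then move above it.

```bash
cat > go.py <<'E'
import sys
from h import *
from scipy.spatial.transform import Rotation as R
def goto(x,y,z,yaw):
    s=sense(); r=R.from_quat(s["eef_rot"]); M=r.as_matrix()
    d=np.array([x,y,z])-s["tool_pos"]; c,q=np.cos(np.deg2rad(yaw)),np.sin(np.deg2rad(yaw))
    W=np.array([[c,0,-q],[q,0,c],[0,-1,0]]); W[:,2]=np.cross(W[:,0],W[:,1])
    print("t",s["time_s"],"pos",np.round(s["tool_pos"]*1e3,1),"xaxis yaw",np.degrees(np.arctan2(M[1,0],M[0,0])).round(2),"F",np.round(s["ft_force"],1),"open",round(s["opening"],4))
    print("tool shift mm",np.round(M.T@d*1e3,1),"rotvec deg",np.round((r.inv()*R.from_matrix(W)).as_rotvec(degrees=True),2))
if __name__=="__main__": goto(*map(float,sys.argv[1:5]))
E
python3 go.py 0.466 -0.0585 0.235 11.3
```

```text
t 0.1 pos [ 195.3 -645.6  230.4] xaxis yaw -73.17 F [0.7 0.4 0.5] open 0.0852
tool shift mm [-483.5   -3.8  429.1] rotvec deg [-7.000e-02 -8.447e+01 -8.000e-02]
```

```bash
python3 -m creep '{"translation":[[-20,0,20],[-60,0,57],[-100,0,94],[-140,-2,130],[-180,-4,165]],"rotation":[[0,-4,0],[0,-11,0],[0,-18,0],[0,-25,0],[0,-32,0]],"grip":[1,1,1,1,1]}'; python3 go.py 0.466 -0.0585 0.235 11.3
```

```text
time_s: 0.72
tool_pos: [0.3018, -0.4241, 0.2351]
eef_rot: [-0.662, 0.247, -0.247, 0.663]
ft_force: [1.2, -0.3, -0.2]
opening: 0.0856
t 0.725 pos [ 301.8 -424.1  235.1] xaxis yaw -40.92 F [ 1.2 -0.3 -0.2] open 0.0856
tool shift mm [-1.154e+02  2.000e-01  3.838e+02] rotvec deg [-1.000e-02 -5.222e+01 -2.000e-02]
```

```bash
python3 -m creep '{"translation":[[-15,0,50],[-30,0,100],[-45,0,150],[-60,0,200],[-75,0,250]],"rotation":[[0,-7,0],[0,-14,0],[0,-21,0],[0,-28,0],[0,-35,0]],"grip":[1,1,1,1,1]}'; python3 go.py 0.466 -0.0585 0.235 11.3
```

```text
time_s: 1.35
tool_pos: [0.4096, -0.1869, 0.2352]
eef_rot: [0.706, -0.037, 0.037, -0.706]
ft_force: [0.8, -0.6, 0.2]
opening: 0.0854
t 1.35 pos [ 409.6 -186.9  235.2] xaxis yaw -5.95 F [ 0.8 -0.6  0.2] open 0.0854
tool shift mm [ 42.8   0.2 133.5] rotvec deg [ 1.000e-02 -1.725e+01 -1.000e-02]
```

```bash
python3 -m creep '{"translation":[[14,0,45],[28,0,90],[43,0,133.5],[43,0,133.5],[43,0,133.5]],"rotation":[[0,-6,0],[0,-12,0],[0,-17.25,0],[0,-17.25,0],[0,-17.25,0]],"grip":[1,1,1,1,1]}'; python3 go.py 0.466 -0.0585 0.235 11.3
python3 - <<'E'
from h import *
for n,(x,y,w,h,s) in(("top",(255,125,130,140,4)),("side",(220,60,130,150,4))):
    cv2.imwrite(f"pics/{n}1.png",cv2.resize(capture(n)[y:y+h,x:x+w],None,fx=s,fy=s))
E
```

```text
time_s: 1.98
tool_pos: [0.466, -0.0608, 0.2349]
eef_rot: [0.704, 0.068, -0.068, -0.704]
ft_force: [0.5, -0.3, 0.2]
opening: 0.0857
t 1.975 pos [466.  -60.8 234.9] xaxis yaw 11.05 F [ 0.5 -0.3  0.2] open 0.0857
tool shift mm [ 0.5 -0.1  2.3] rotvec deg [ 0.   -0.25 -0.06]
```

View pics/side1.png

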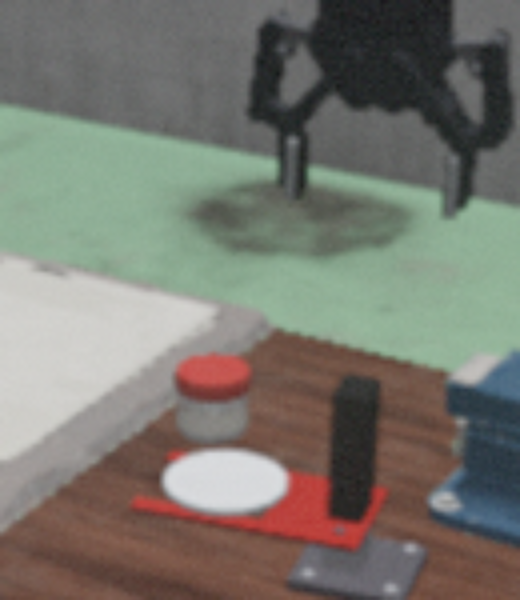

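View pics/top1.png

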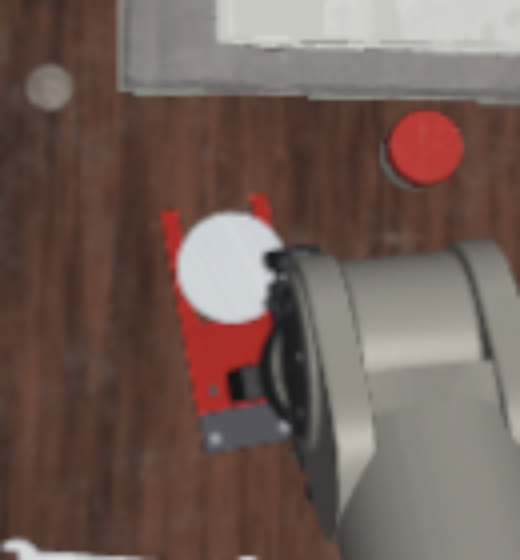

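The open gripper is above the grip, with its fingertips at (290,195) and (452,213) in the side crop and the grip top at (355,380). I'll lower it part way and check.

```bash
python3 -m creep '{"translation":[[0,25,1],[0,60,2],[0,80,2],[0,80,2]],"rotation":[[0,-0.2,0],[0,-0.2,0],[0,-0.2,0],[0,-0.2,0]],"grip":[1,1,1,1]}'; python3 go.py 0.466 -0.0585 0.086 11.3
python3 - <<'E'
from h import *
n,(x,y,w,h,s)="side",(250,110,100,100,6)
im=cv2.resize(capture(n)[y:y+h,x:x+w],None,fx=s,fy=s)
S=sense();from scipy.spatial.transform import Rotation as R
M=R.from_quat(S["eef_rot"]).as_matrix();T=S["tool_pos"]
for p in proj(n,[T-.013*M[:,1]+sg*.0425*M[:,0]+zz*.011*M[:,2] for sg in(1,-1) for zz in(1,-1)]): cv2.circle(im,tuple(int(round(q)) for q in (p-(x,y)+.5)*s),3,(0,255,0),-1)
cv2.imwrite("pics/side2.png",im)
E
```

```text
time_s: 2.58
tool_pos: [0.4646, -0.0594, 0.1541]
eef_rot: [-0.704, -0.068, 0.07, 0.704]
ft_force: [0.2, -0.1, 0.3]
opening: 0.0854
t 2.575 pos [464.6 -59.4 154.1] xaxis yaw 11.17 F [ 0.2 -0.1  0.3] open 0.0854
tool shift mm [ 1.8 68.1  0.6] rotvec deg [-0.05 -0.13 -0.19]
```

View pics/side2.png

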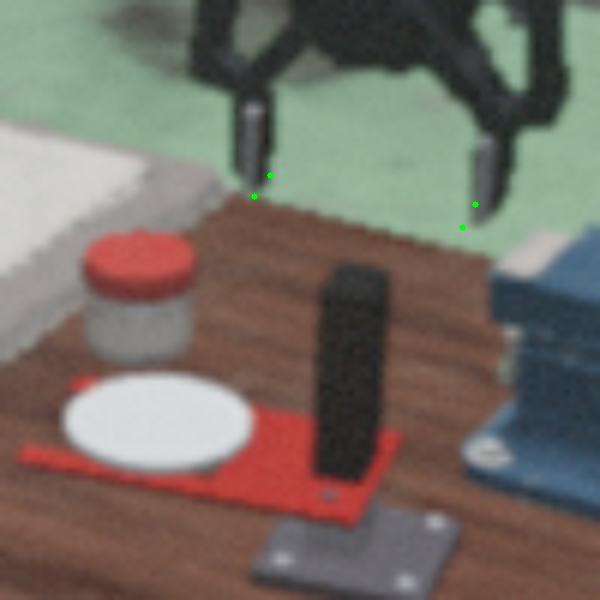

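The fingertips match the projection, at (255,190) and (475,215). The grip sits about 1 px left of centre, so I'll aim for x=0.467 and descend.

```bash
python3 -m creep '{"translation":[[1,25,0],[2.5,55,0.3],[2.8,68,0.3],[2.8,68,0.3],[2.8,68,0.3]],"rotation":[[0,-0.1,0],[0,-0.1,-0.2],[0,-0.1,-0.2],[0,-0.1,-0.2],[0,-0.1,-0.2]],"grip":[1,1,1,1,1]}'; python3 go.py 0.467 -0.059 0.086 11.3
python3 - <<'E'
from h import *
n,(x,y,w,h,s)="side",(250,110,100,100,6)
cv2.imwrite("pics/side3.png",cv2.resize(capture(n)[y:y+h,x:x+w],None,fx=s,fy=s))
E
```

```text
time_s: 3.25
tool_pos: [0.4697, -0.0577, 0.0884]
eef_rot: [0.704, 0.072, -0.068, -0.704]
ft_force: [0.3, 0.4, 0.4]
opening: 0.0853
t 3.25 pos [469.7 -57.7  88.4] xaxis yaw 11.37 F [0.3 0.4 0.4] open 0.0853
tool shift mm [-2.9  2.4 -0.8] rotvec deg [0.04 0.07 0.3 ]
```

View pics/side3.png

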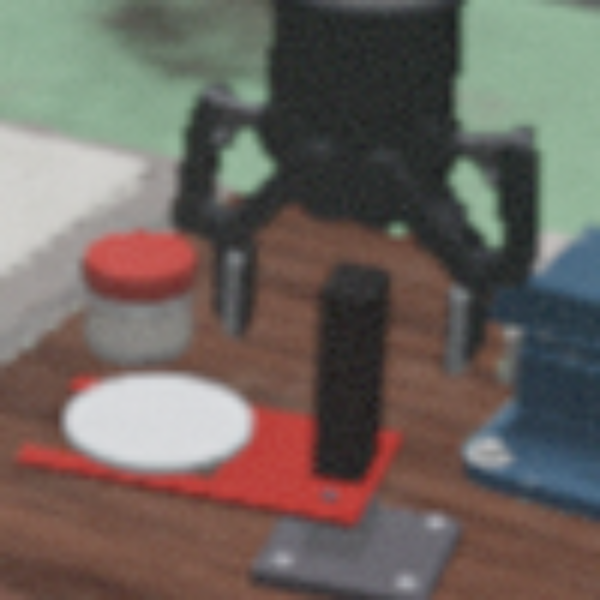

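The fingertips at (232,335) and (460,372) straddle the grip at (352,349). I'll correct by 2.5 mm and close gently.

```bash
python3 -m creep '{"translation":[[-2.5,2,-0.8],[-2.5,2,-0.8],[-2.5,2,-0.8],[-2.5,2,-0.8],[-2.5,2,-0.8]],"rotation":[[0,0,0.3],[0,0,0.3],[0,0,0.3],[0,0,0.3],[0,0,0.3]],"grip":[1,0.85,0.7,0.55,0.45]}' 20; python3 go.py 0.467 -0.059 0.086 11.3
python3 -m creep '{"translation":[[0,0,0],[0,0,0],[0,0,0],[0,0,0],[0,0,0]],"rotation":[[0,0,0],[0,0,0],[0,0,0],[0,0,0],[0,0,0]],"grip":[0.4,0.36,0.32,0.28,0.24]}' 20;  python3 go.py 0.467 -0.059 0.086 11.3
```

```text
time_s: 3.92
tool_pos: [0.4665, -0.0588, 0.0853]
eef_rot: [0.704, 0.07, -0.071, -0.704]
ft_force: [-0.3, -0.0, 0.3]
opening: 0.0384
t 3.925 pos [466.5 -58.8  85.3] xaxis yaw 11.38 F [-0.3 -0.   0.3] open 0.0384
tool shift mm [ 0.4 -0.7 -0.3] rotvec deg [ 0.    0.08 -0.1 ]
time_s: 4.55
tool_pos: [0.4674, -0.0587, 0.0856]
eef_rot: [0.704, 0.07, -0.07, -0.704]
ft_force: [2.7, 0.5, -1.1]
opening: 0.0236
t 4.55 pos [467.4 -58.7  85.6] xaxis yaw 11.39 F [ 2.7  0.5 -1.1] open 0.0236
tool shift mm [-0.4 -0.4 -0.3] rotvec deg [ 0.    0.09 -0.  ]
```

Contact was gentle, at a 23.6 mm opening. I'll firm up the grip and then look.

```bash
python3 -m creep '{"translation":[[0,0,0],[0,0,0],[0,0,0]],"rotation":[[0,0,0],[0,0,0],[0,0,0]],"grip":[0.15,0.1,0]}' 90; 
python3 -m creep '{"translation":[[0,-0.5,0],[0,-2,0],[0,-4,0],[0,-7,0],[0,-8,0]],"rotation":[[0,0,0],[0,0,0],[0,0,0],[0,0,0],[0,0,0]],"grip":[0,0,0,0,0]}';python3 go.py 0.467 -0.059 0.095 11.3
python3 - <<'E'
from h import *
im=capture("side");cv2.imwrite("pics/side4f.png",im)
n,(x,y,w,h,s)="side",(240,110,100,100,6)
cv2.imwrite("pics/side4.png",cv2.resize(im[y:y+h,x:x+w],None,fx=s,fy=s))
im=capture("top");cv2.imwrite("pics/top4f.png",im)
E
```

```text
time_s: 4.92
tool_pos: [0.4674, -0.0587, 0.0857]
eef_rot: [0.704, 0.07, -0.07, -0.704]
ft_force: [4.0, 1.0, 3.3]
opening: 0.0232
time_s: 5.55
tool_pos: [0.4662, -0.0589, 0.0933]
eef_rot: [0.704, 0.069, -0.071, -0.704]
ft_force: [-0.1, -0.5, -5.8]
opening: 0.0232
t 5.55 pos [466.2 -58.9  93.3] xaxis yaw 11.38 F [-0.1 -0.5 -5.8] open 0.0232
tool shift mm [ 0.8 -1.7 -0.3] rotvec deg [-0.    0.08 -0.13]
```

View pics/side4.png

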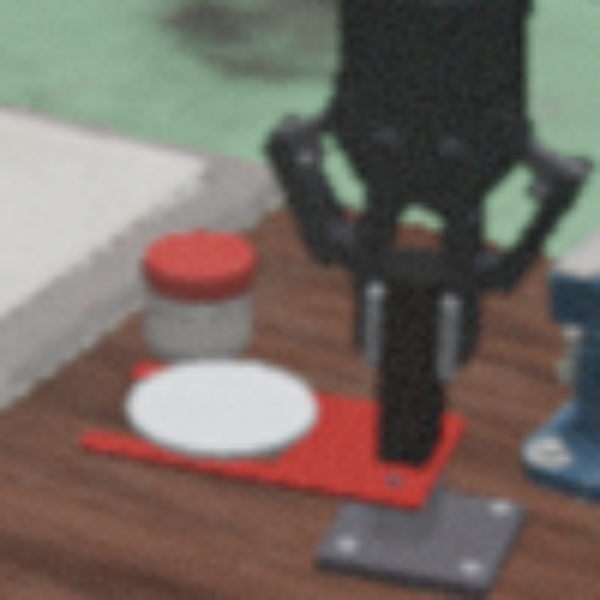

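View pics/top4f.png

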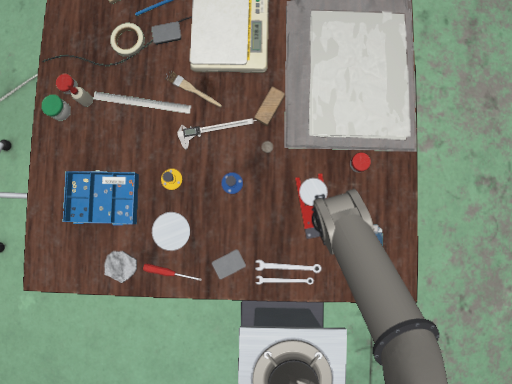

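The lifter is 8 mm up, the fork looks level, and the wrist reads a 5.8 N load. I'll raise it smoothly.

```bash
python3 -m creep '{"translation":[[0,-4,0],[0,-11,0],[0,-20,0],[0,-30,0],[0,-39,0]],"rotation":[[0,0,0],[0,0,0],[0,0,0],[0,0,0],[0,0,0]],"grip":[0,0,0,0,0]}';
python3 -m creep '{"translation":[[0,-9,0],[0,-15,0],[0,-18,0],[0,-19,0],[0,-19,0]],"rotation":[[0,0,0],[0,0,0],[0,0,0],[0,0,0],[0,0,0]],"grip":[0,0,0,0,0]}';python3 go.py 0.467 -0.059 0.150 11.3
python3 - <<'E'
from meas import *
for n in("side","top"): cv2.imwrite(f"pics/{n}5f.png",capture(n))
s=sense();lift=s["tool_pos"][2]-.0857;print(lift)
for n,roi in(("top",(280,160,60,70)),("side",(250,130,60,60))):
    h=hsv(cv2.imread(f"pics/{n}5f.png")); c=blob(cv2.inRange(h,(0,0,150),(180,50,255)),roi); p=cv2.fitEllipse(cv2.convexHull(c))
    print(n,p,onz(n,[p[0]],lift+(.051 if n=="top" else .0495))*1e3)
im=cv2.imread("pics/side5f.png")[90:200,230:330];cv2.imwrite("pics/side5.png",cv2.resize(im,None,fx=5,fy=5))
E
```

```text
time_s: 6.28
tool_pos: [0.4668, -0.0588, 0.1332]
eef_rot: [0.704, 0.07, -0.071, -0.703]
ft_force: [0.1, -1.5, -6.2]
opening: 0.0232
time_s: 6.9
tool_pos: [0.4665, -0.0588, 0.1511]
eef_rot: [0.704, 0.069, -0.071, -0.704]
ft_force: [0.0, -0.0, -6.0]
opening: 0.0229
t 6.9 pos [466.5 -58.8 151.1] xaxis yaw 11.38 F [ 0. -0. -6.] open 0.0229
tool shift mm [ 0.5  1.1 -0.3] rotvec deg [-0.01  0.08 -0.12]
0.06533726687803307
top ((315.31103515625, 189.6710968017578), (28.678621292114258, 28.933345794677734), 124.84327697753906) [[548.89262581 -44.38151263 116.33726688]]
side ((269.3198547363281, 146.04359436035156), (42.65876007080078, 63.879966735839844), 84.78388977050781) [[597.86395526 -91.34669004 114.83726688]]
```

View pics/side5.png

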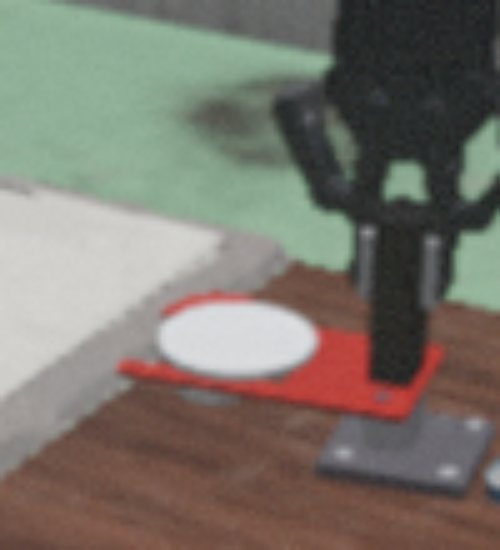

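```bash
python3 -m creep '{"translation":[[1.5,0,4.8],[5,0,16.2],[11,0,35.3],[19,0,61.1],[28.5,0,91.7]],"rotation":[[0,0,0],[0,0,0],[0,0,0],[0,0,0],[0,0,0]],"grip":[0,0,0,0,0]}'; python3 go.py 0.4909 0.177 0.151 11.38
```

```text
time_s: 7.62
tool_pos: [0.4765, 0.0381, 0.1513]
eef_rot: [0.704, 0.069, -0.071, -0.704]
ft_force: [0.6, 0.8, -5.9]
opening: 0.0227
t 7.625 pos [476.5  38.1 151.3] xaxis yaw 11.37 F [ 0.6  0.8 -5.9] open 0.0227
tool shift mm [ 41.5   0.2 133.3] rotvec deg [-0.   -0.01 -0.09]
```

```bash
python3 -m creep '{"translation":[[9.5,0,30],[18.5,0,60],[27,0,87],[33.5,0,108],[38,0,122]],"rotation":[[0,0,0],[0,0,0],[0,0,0],[0,0,0],[0,0,0]],"grip":[0,0,0,0,0]}'; python3 go.py 0.4909 0.177 0.151 11.38
```

```text
time_s: 8.25
tool_pos: [0.4893, 0.166, 0.1512]
eef_rot: [-0.703, -0.07, 0.071, 0.704]
ft_force: [-0.1, -0.3, -6.3]
opening: 0.0231
t 8.25 pos [489.3 166.  151.2] xaxis yaw 11.5 F [-0.1 -0.3 -6.3] open 0.0231
tool shift mm [ 3.7  0.2 10.5] rotvec deg [-0.04  0.12 -0.1 ]
```

```bash
python3 -m creep '{"translation":[[2,0,6],[3.4,0,9.5],[3.7,0,10.5],[3.7,0,10.5],[3.7,0,10.5]],"rotation":[[0,0,0],[0,0,0],[0,0,0],[0,0,0],[0,0,0]],"grip":[0,0,0,0,0]}'; python3 go.py 0.4909 0.177 0.151 11.38
python3 - <<'E'
from meas import *
for n in("side","top"): cv2.imwrite(f"pics/{n}6f.png",capture(n))
s=sense();lift=s["tool_pos"][2]-.0857;print(lift)
im=cv2.imread("pics/side6f.png")[130:260,150:280];cv2.imwrite("pics/side6.png",cv2.resize(im,None,fx=4,fy=4))
im=cv2.imread("pics/top6f.png")[130:260,180:310];cv2.imwrite("pics/top6.png",cv2.resize(im,None,fx=4,fy=4))
E
```

```text
time_s: 8.88
tool_pos: [0.4912, 0.1743, 0.1511]
eef_rot: [0.704, 0.069, -0.07, -0.703]
ft_force: [0.5, 0.5, -6.1]
opening: 0.0235
t 8.875 pos [491.2 174.3 151.1] xaxis yaw 11.34 F [ 0.5  0.5 -6.1] open 0.0235
tool shift mm [0.2 0.1 2.7] rotvec deg [ 0.02 -0.04 -0.11]
0.0654850580823163
```

View pics/side6.png

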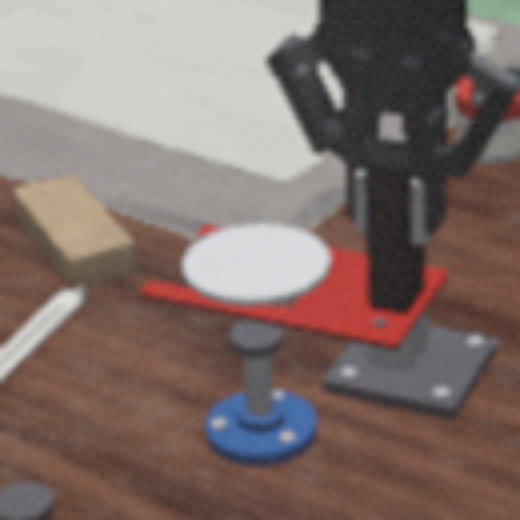

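View pics/top6.png

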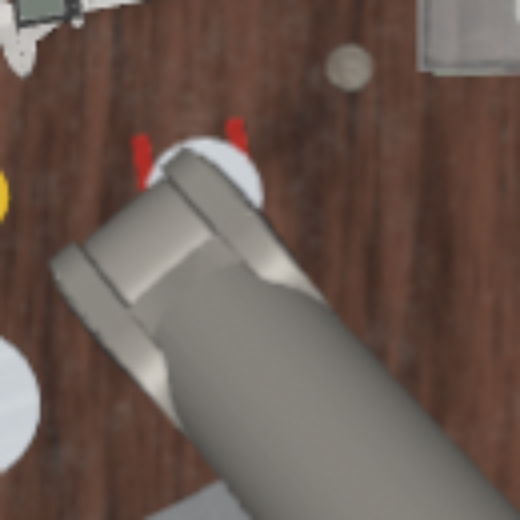

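The disc is above the blue stand. In the side crop the disc is at (257,262), the head at (257,337) and the blue foot at (262,425). I'll measure the offset in both views.

```bash
python3 - <<'E'
from meas import *
h=hsv(cv2.imread("pics/side6f.png"));L=.0655
c=blob(cv2.inRange(h,(0,0,140),(180,60,255)),(193,184,44,24)); p=cv2.fitEllipse(cv2.convexHull(c)); print(p,onz("side",[p[0]],L+.0485)*1e3)
# blue foot, head side
c=blob(cv2.inRange(h,(100,110,50),(125,255,255)),(198,222,36,26)); p=cv2.fitEllipse(cv2.convexHull(c)); print("foot",p,onz("side",[p[0]],.008)*1e3)
h0=cv2.imread("pics/side0.png");g=cv2.inRange(hsv(h0),(0,0,0),(180,95,120)); c=blob(g,(203,204,24,16)); print(cv2.boundingRect(c),cv2.contourArea(c)); x,y,w,hh=cv2.boundingRect(c); print("head",onz("side",[(x+w/2-.5,y+5)],.066)*1e3)
# top: visible arc
h=hsv(cv2.imread("pics/top6f.png")); m=cv2.inRange(h,(0,0,150),(180,50,255)); c=blob(m,(210,160,40,40)).reshape(-1,2); 
P=onz("top",c,L+.051)[:,:2]*1e3
from scipy.optimize import least_squares
hullpts=P[(c[:,1]<178)|(c[:,0]>240)] ; print(c.tolist())
f=least_squares(lambda q:np.hypot(*(P-q).T)-39.,[573,190],loss="soft_l1",f_scale=.5); print("top arc",f.x,np.round(f.fun,1))
E
```

```text
((212.39779663085938, 191.61744689941406), (27.528945922851562, 40.46372985839844), 91.74097442626953) [[584.7892407  177.43770926 114.        ]]
foot ((214.81045532226562, 236.05836486816406), (17.57568359375, 26.58852195739746), 86.7198715209961) [[572.29875344 193.84179775   8.        ]]
(203, 204, 24, 16) 291.5
head [[584.95312355 173.25451819  66.        ]]
[[226, 183], [225, 184], [224, 184], [223, 185], [222, 186], [221, 187], [220, 188], [219, 189], [218, 189], [217, 190], [216, 191], [215, 192], [214, 193], [213, 194], [212, 194], [211, 195], [210, 196], [210, 197], [210, 198], [210, 199], [211, 199], [212, 199], [213, 199], [214, 199], [215, 199], [216, 199], [217, 199], [218, 199], [219, 199], [220, 198], [221, 197], [222, 197], [223, 196], [224, 195], [225, 194], [226, 193], [227, 192], [228, 192], [229, 191], [230, 191], [231, 190], [232, 189], [232, 188], [231, 187], [230, 186], [229, 185], [228, 184], [227, 183]]
top arc [555.76485974 231.58636892] [ -7.2 -10.2 -12.9 -15.7 -18.1 -20.  -21.3 -21.7 -23.6 -22.7 -21.  -18.7
 -16.  -13.  -12.4  -9.   -5.5  -3.   -0.4   2.2   1.5   0.9   0.6   0.4
   0.4   0.7   1.1   1.6   2.4   0.7  -0.6   0.8   0.1  -0.3  -0.3   0.1
   0.9   3.3   4.5   7.    8.6  10.5   9.9   6.7   3.6   0.7  -2.   -4.5]
```

```bash
python3 - <<'E'
from meas import *
from scipy.optimize import least_squares
L=.0655
im=cv2.imread("pics/side6f.png");h=hsv(im);print(h[186:208:2,214].tolist())
g=cv2.inRange(h,(0,0,175),(180,40,255)); c=blob(g,(190,182,50,28)); p=cv2.fitEllipse(cv2.convexHull(c)); print(p,onz("side",[p[0]],L+.051)*1e3)
h0=hsv(cv2.imread("pics/side0.png"));c=blob(cv2.inRange(h0,(0,0,175),(180,40,255)),(255,166,42,26));p=cv2.fitEllipse(cv2.convexHull(c)); print("init disc",p,onz("side",[p[0]],.051)*1e3)
h=hsv(cv2.imread("pics/top6f.png")); g=cv2.inRange(h,(95,10,180),(125,60,255)); c=blob(g,(210,160,40,26)).reshape(-1,2)
P=onz("top",c,L+.051)[:,:2]*1e3
f=least_squares(lambda q:np.hypot(*(P-q).T)-39.,[573,190],loss="soft_l1",f_scale=.5); print("top arc",f.x,c.tolist(),np.round(f.fun,1))
E
```

```text
[[150, 3, 199], [105, 5, 220], [120, 3, 220], [110, 3, 220], [100, 3, 219], [105, 5, 219], [105, 5, 218], [120, 2, 220], [113, 5, 220], [96, 7, 189], [0, 107, 152]]
((213.60166931152344, 194.82614135742188), (18.737346649169922, 36.17707061767578), 86.38475799560547) [[571.64537983 190.50217573 116.5       ]]
init disc ((276.0363464355469, 179.73965454101562), (14.777636528015137, 30.72547721862793), 91.08956909179688) [[547.75764989 -42.18626981  51.        ]]
top arc [569.38898071 191.62105264] [[230, 165], [230, 166], [229, 167], [228, 166], [229, 167], [230, 167], [231, 167], [232, 168], [233, 169], [234, 170], [235, 171], [236, 172], [237, 173], [238, 174], [239, 175], [240, 176], [241, 177], [242, 178], [243, 179], [244, 179], [243, 178], [243, 177], [243, 176], [243, 175], [243, 174], [242, 173], [242, 172], [241, 171], [240, 170], [240, 169], [239, 169], [238, 168], [237, 167], [236, 166], [235, 166], [234, 166], [233, 166], [232, 166], [231, 166]] [  2.6  -0.2  -3.   -0.   -3.   -2.9  -2.7  -4.9  -6.9  -8.4  -9.6 -10.2
 -10.3  -9.9  -8.9  -7.5  -5.8  -3.6  -1.2   1.5  -0.9  -0.4   0.2   1.1
   2.1   0.9   2.3   1.6   1.4   3.3   1.4   1.9   2.7   3.9   2.8   1.9
   1.1   0.5   0.1]
```

The disc has not slid on the fork. It needs about 2.5 mm more in tool z. I'll correct that and lower to just above the head.

```bash
python3 -m creep '{"translation":[[0,1,1],[0,5,2.3],[0,12,2.5],[0,20,2.5],[0,26,2.5]],"rotation":[[0,0,0],[0,0,0],[0,0,0],[0,0,0],[0,0,0]],"grip":[0,0,0,0,0]}'
python3 -m creep '{"translation":[[0,4,0],[0,6.5,0],[0,7,0],[0,7,0]],"rotation":[[0,0,0],[0,0,0],[0,0,0],[0,0,0]],"grip":[0,0,0,0]}'; python3 go.py 0.4909 0.177 0.118 11.38
python3 - <<'E'
from meas import *
for n in("side","top"): cv2.imwrite(f"pics/{n}7f.png",capture(n))
im=cv2.imread("pics/side7f.png");h=hsv(im);L=sense()["tool_pos"][2]-.0857;print(L)
c=blob(cv2.inRange(h,(0,0,175),(180,40,255)),(190,190,50,32)); p=cv2.fitEllipse(cv2.convexHull(c)); print(p,onz("side",[p[0]],L+.051)*1e3)
cv2.imwrite("pics/side7.png",cv2.resize(im[140:260,160:280],None,fx=5,fy=5))
E
```

```text
time_s: 9.6
tool_pos: [0.4904, 0.1771, 0.1243]
eef_rot: [0.704, 0.069, -0.071, -0.703]
ft_force: [0.0, 0.1, -5.9]
opening: 0.0231
time_s: 10.1
tool_pos: [0.4908, 0.1773, 0.1183]
eef_rot: [0.704, 0.07, -0.071, -0.704]
ft_force: [-0.2, 0.5, -6.7]
opening: 0.0229
t 10.1 pos [490.8 177.3 118.3] xaxis yaw 11.38 F [-0.2  0.5 -6.7] open 0.0229
tool shift mm [ 0.1  0.3 -0.3] rotvec deg [-0.    0.   -0.08]
0.03268592116774485
((213.611083984375, 208.2316436767578), (19.284208297729492, 35.968589782714844), 86.83027648925781) [[571.30061449 193.61938951  83.68592117]]
```

View pics/side7.png

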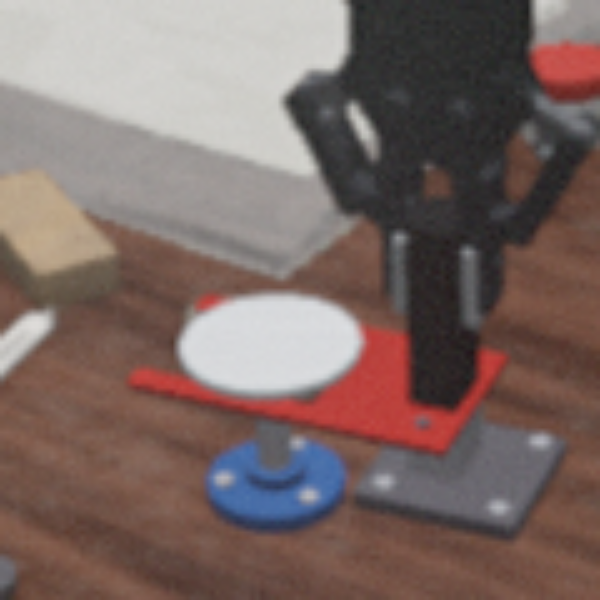

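The stem stands centrally under the disc, with the disc at (270,344) and the post at (272,440) in the crop. The estimated offset is about 1–2 mm. I'll lower slowly through the touch.

```bash
python3 -m creep '{"translation":[[0,1.5,0],[0,3.5,0],[0,5.5,0],[0,7.5,0],[0,9.5,0]],"rotation":[[0,0,0],[0,0,0],[0,0,0],[0,0,0],[0,0,0]],"grip":[0,0,0,0,0]}'
python3 -m creep '{"translation":[[0,2,0],[0,4,0],[0,6,0],[0,6,0]],"rotation":[[0,0,0],[0,0,0],[0,0,0],[0,0,0]],"grip":[0,0,0,0]}'; python3 go.py 0.4909 0.177 0.0857 11.38
python3 - <<'E'
from meas import *
for n in("side","top"): cv2.imwrite(f"pics/{n}8f.png",capture(n))
im=cv2.imread("pics/side8f.png");h=hsv(im)
c=blob(cv2.inRange(h,(0,0,175),(180,40,255)),(190,190,50,36)); p=cv2.fitEllipse(cv2.convexHull(c)); print(p,onz("side",[p[0]],.076)*1e3)
cv2.imwrite("pics/side8.png",cv2.resize(im[140:260,160:280],None,fx=5,fy=5))
E
```

```text
time_s: 10.82
tool_pos: [0.4908, 0.1775, 0.1087]
eef_rot: [-0.704, -0.07, 0.071, 0.704]
ft_force: [0.1, -0.3, -4.8]
opening: 0.0231
time_s: 11.32
tool_pos: [0.4905, 0.1772, 0.1025]
eef_rot: [0.704, 0.069, -0.071, -0.704]
ft_force: [-0.5, -0.3, -4.5]
opening: 0.0231
t 11.325 pos [490.5 177.2 102.5] xaxis yaw 11.38 F [-0.5 -0.3 -4.5] open 0.0231
tool shift mm [ 0.4 16.8 -0.3] rotvec deg [ 0.    0.   -0.12]
((213.83302307128906, 210.94578552246094), (19.59869384765625, 35.6760139465332), 87.3877182006836) [[571.71690201 192.86038355  76.        ]]
```

View pics/side8.png

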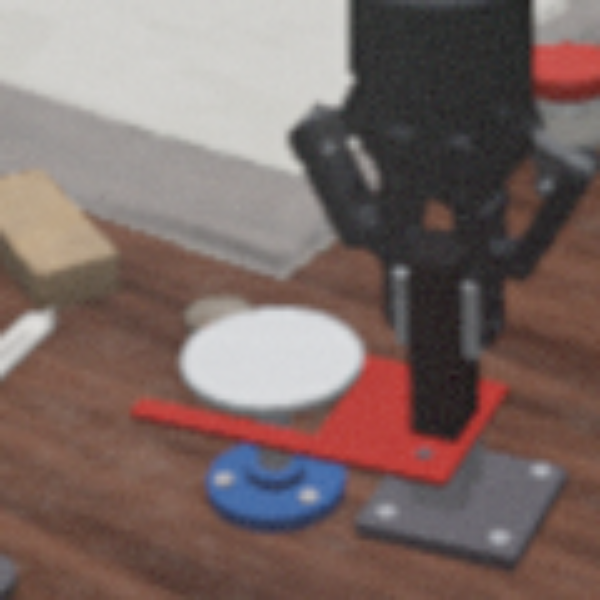

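The disc now lies on the post: the load dropped by about 1 N and there is a gap above the fork at (330,420). I'll lower the lifter to the table.

```bash
python3 -m creep '{"translation":[[0,3,0],[0,7,0],[0,11,0],[0,13.5,0],[0,15,0]],"rotation":[[0,0,0],[0,0,0],[0,0,0],[0,0,0],[0,0,0]],"grip":[0,0,0,0,0]}'
python3 -m creep '{"translation":[[0,0.5,0],[0,1,0],[0,1.5,0],[0,1.5,0]],"rotation":[[0,0,0],[0,0,0],[0,0,0],[0,0,0]],"grip":[0,0,0,0]}'; python3 go.py 0.4909 0.177 0.0857 11.38
```

```text
time_s: 12.05
tool_pos: [0.4905, 0.1772, 0.0874]
eef_rot: [0.704, 0.069, -0.071, -0.704]
ft_force: [0.1, -0.0, -4.4]
opening: 0.023
time_s: 12.55
tool_pos: [0.4906, 0.1772, 0.0862]
eef_rot: [0.704, 0.07, -0.071, -0.704]
ft_force: [-0.1, 1.0, -4.3]
opening: 0.0229
t 12.55 pos [490.6 177.2  86.2] xaxis yaw 11.38 F [-0.1  1.  -4.3] open 0.0229
tool shift mm [ 0.3  0.5 -0.3] rotvec deg [ 0.   0.  -0.1]
```

```bash
python3 -m creep '{"translation":[[0,0.5,0],[0,1,0],[0,1.2,0],[0,1.2,0]],"rotation":[[0,0,0],[0,0,0],[0,0,0],[0,0,0]],"grip":[0,0,0,0]}'; python3 go.py 0.4909 0.177 0.0857 11.38
```

```text
time_s: 13.05
tool_pos: [0.4907, 0.1773, 0.0858]
eef_rot: [0.704, 0.07, -0.071, -0.703]
ft_force: [-3.3, -1.5, 5.9]
opening: 0.0236
t 13.05 pos [490.7 177.3  85.8] xaxis yaw 11.38 F [-3.3 -1.5  5.9] open 0.0236
tool shift mm [ 0.2  0.1 -0.4] rotvec deg [ 0.03  0.   -0.08]
```

It has landed; the force reads +5.9 N. I'll ease the grip and open.

```bash
python3 -m creep '{"translation":[[0,-0.4,0],[0,-0.6,0],[0,-0.6,0]],"rotation":[[0,0,0],[0,0,0],[0,0,0]],"grip":[0.2,0.24,0.26]}' 20; python3 -m creep '{"translation":[[0,0,0],[0,0,0],[0,0,0],[0,0,0],[0,0,0]],"rotation":[[0,0,0],[0,0,0],[0,0,0],[0,0,0],[0,0,0]],"grip":[0.3,0.36,0.5,0.75,0.9]}';python3 go.py 0.4909 0.177 0.0857 11.38
python3 - <<'E'
from meas import *
im=capture("side");cv2.imwrite("pics/side9f.png",im)
cv2.imwrite("pics/side9.png",cv2.resize(im[140:260,160:280],None,fx=5,fy=5))
E
```

```text
time_s: 13.42
tool_pos: [0.4907, 0.1773, 0.0858]
eef_rot: [0.704, 0.07, -0.071, -0.704]
ft_force: [-2.8, -1.4, 3.5]
opening: 0.0228
time_s: 14.05
tool_pos: [0.4906, 0.1773, 0.0855]
eef_rot: [0.704, 0.07, -0.071, -0.704]
ft_force: [-0.0, -0.1, -0.1]
opening: 0.0762
t 14.05 pos [490.6 177.3  85.5] xaxis yaw 11.38 F [-0.  -0.1 -0.1] open 0.0762
tool shift mm [ 0.2 -0.2 -0.3] rotvec deg [-0.   0.  -0.1]
```

View pics/side9.png

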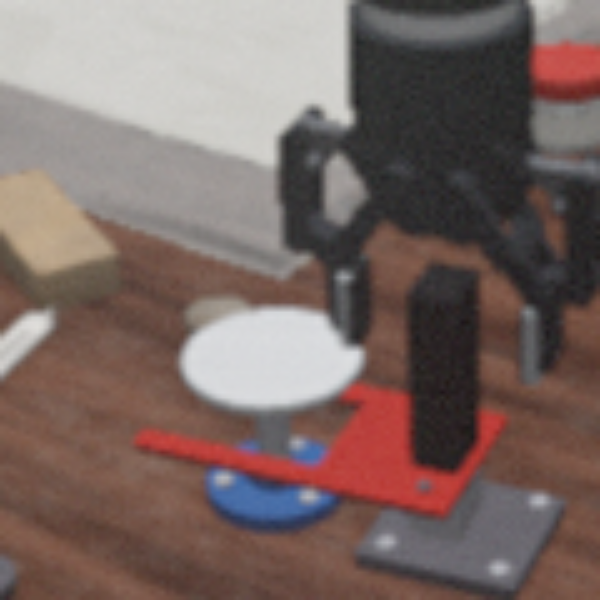

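The lifter is standing free and the disc is level on the post. The fork-side fingertip at (347,340) is above the disc edge, so I'll rise straight up.

```bash
python3 -m creep '{"translation":[[0,-10,0],[0,-35,0],[0,-70,0],[0,-110,0],[0,-150,0]],"rotation":[[0,0,0],[0,0,0],[0,0,0],[0,0,0],[0,0,0]],"grip":[0.9,0.9,0.9,0.9,0.9]}'
python3 -m creep '{"translation":[[-15,0,-40],[-30,0,-90],[-45,0,-145],[-60,0,-200],[-60,0,-230]],"rotation":[[0,0,0],[0,0,0],[0,0,0],[0,0,0],[0,0,0]],"grip":[0.9,0.9,0.9,0.9,0.9]}'
python3 -m creep '{"translation":[[0,0,-20],[0,0,-30],[0,0,-30],[0,0,-30]],"rotation":[[0,0,0],[0,0,0],[0,0,0],[0,0,0]],"grip":[0.9,0.9,0.9,0.9]}'
python3 - <<'E'
from meas import *
for n,roi,z in(("top",(210,160,45,45),.076),("side",(190,190,50,36),.076)):
    im=capture(n);cv2.imwrite(f"pics/{n}10f.png",im);h=hsv(im)
    c=blob(cv2.inRange(h,(0,0,170),(180,45,255)),roi); p=cv2.fitEllipse(cv2.convexHull(c)); print(n,p,onz(n,[p[0]],z)*1e3)
im=cv2.imread("pics/side10f.png");cv2.imwrite("pics/side10.png",cv2.resize(im[140:260,160:280],None,fx=5,fy=5))
E
```

```text
time_s: 14.72
tool_pos: [0.4906, 0.1774, 0.2376]
eef_rot: [0.704, 0.07, -0.071, -0.704]
ft_force: [0.9, 0.0, 0.1]
opening: 0.0767
time_s: 15.35
tool_pos: [0.4765, -0.0633, 0.2363]
eef_rot: [0.704, 0.068, -0.069, -0.703]
ft_force: [0.9, 1.0, 0.3]
opening: 0.0767
time_s: 15.85
tool_pos: [0.4833, -0.0882, 0.2358]
eef_rot: [-0.704, -0.07, 0.071, 0.704]
ft_force: [-0.3, -0.4, 0.3]
opening: 0.0767
top ((230.43077087402344, 180.56771850585938), (27.325077056884766, 27.49188232421875), 59.87925720214844) [[572.65695295 191.01909383  76.        ]]
side ((213.70655822753906, 210.96620178222656), (19.893077850341797, 35.3941650390625), 87.13345336914062) [[571.90594313 193.07565049  76.        ]]
```

View pics/side10.png

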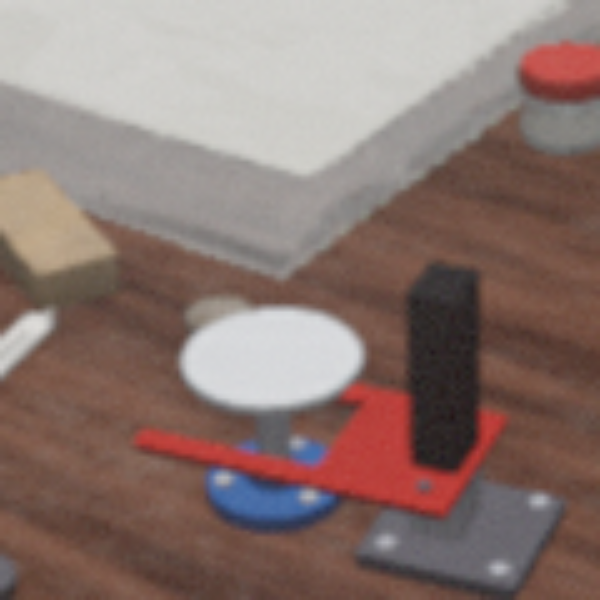

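View pics/top10f.png

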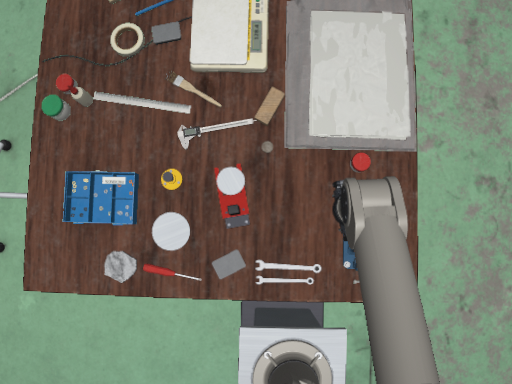

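The top view puts the disc at (230.4,180.6), which is (572.7, 191.0) mm, against the post at (573.6, 191.4) mm. It is about 1 mm off centre and level, the lifter is upright, and the bystanders are where they were.

```bash
python3 - <<'E'
from cell import *
print(hand_in())
E
```

```text
the job is handed in; nothing more can be done
None
```

The disc is lying level on the blue stand's post, and the lifter stands upright on the worktop, released, with the gripper moved well clear. I handed the job in after about 16 s of robot time, well inside the 45 s limit.

- **Carry:** I gripped the black grip along the fork direction at 90 N, raised the lifter 65 mm, and moved it level to the blue stand. Side-view measurements before and after showed the disc had not slid on the fork. It was lowered slowly, and the load dropped about 1 N as the disc settled on the post.
- **Centring:** The last top view puts the disc about 1 mm from the post centre.
- **Disagreement between views:** The side view differs from the top view by about 2 mm in y, which is within the camera calibration accuracy.
- **Failed check:** Two automatic outline fits went wrong: the disc with the gripper overhead, and the stand's head in the side view. I did not rely on those; I used the cleaner side-view fit, the first top picture and the arm's own position instead.
- **Bystanders:** By eye, the yellow stand, steel disc, grease tin and ink pad look undisturbed in the last top view; I did not measure them again. The highest wrist force I saw was about 7 N.

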